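# Gauge a slide carrier, then hold it flush on the tilted microscope stage

### The job

Slide the caliper gauge's loose jaw gently shut until the slide carrier is nipped snugly between both jaws, with a clear push felt. Then take the carrier by its rib and lay it flush on the sloped face of the tilted stage, centred over the round light window with its length up the slope, and press it so that the spring-backed stage plate sinks about 5 mm; finish while still gripping and pressing it there, without letting go. Leave the other things on the bench alone.

Things in the scene. Friction and masses are not known exactly. Their poses are not given: they have to be found in the camera images.
- carrier: Slide carrier: flat aluminium frame with a glass slide in it, 84 long (its x) x 40 wide (its y) x 6 mm thick, 0.08 to 0.17 kg. Origin at the centre of its underside, z up out of its top. An upright grip rib stands at the middle of its top: 36 mm along x, 12 mm thick along y, from 6 to 42 mm above the underside. Same either way round. Starts flat on the gauge's bed, loose between the jaws.
- gauge: Caliper gauge, fixed to the bench: a steel bed 240 (its x) x 60 (its y) mm, top of the bed 14 mm above the bench. Origin on the bench under the bed's centre; x points from the fixed jaw to the sliding jaw.
- anvil: Fixed jaw on the gauge: dark steel block 20 x 50 mm, 18 mm high above the bed. Origin at the middle of the foot of its measuring face (85 mm from the gauge's origin towards -x of the gauge); the face looks to +x, the block lies behind it. Axes as the gauge.
- jaw: Sliding jaw: dark steel block 50 mm wide, 16 mm high above the bed. Origin at the middle of the foot of its measuring face, at the bed's top; the face looks to the gauge's -x, at the fixed jaw. Axes as the gauge. Slides along the gauge's x only; friction about 1 N, no spring, stays where left. It starts 105 to 130 mm from the fixed jaw and can close to 70 mm.
- jaw_post (a point): Middle of the sliding jaw's thumb post, 30 mm above the bed's top. The post is 12 mm (gauge x) x 20 mm (gauge y), its centre 36 mm behind the jaw's face; its sides are free from 9 mm above the bed to its top at 40 mm.
- stage: Tilting microscope stage, fixed to the bench: black base 150 x 130 x 12 mm, two side cheeks 10 mm thick at y = +-56 mm rising to 85 mm. Origin on the bench under its middle. The tilt axis runs along its y, 70 mm above the bench; the face is low on the -x side and high on the +x side.
- face_center (a point): Centre of the sloped face, at the round glass light window (22 mm, flush). The face is a flat black plate 110 mm up the slope (x, pointing up the slope) x 76 mm (y) x 8 mm thick; z is the face's outward normal. It slopes 11 to 24 degrees and the tilt is stiff and does not change; the point lies 25 mm from the tilt axis along z.
- plate (a joint): How far the stage plate has sunk along its normal against its spring, m: 0 is fully out (as at the start), 0.014 is the bottom. Spring: about 1 N to start, plus 1 N per mm.
- stain: Bystander, loose: small amber glass dropper bottle, 30 mm across, 58 mm tall, standing near the middle between gauge and stage. Origin at the centre of its underside.
- slipbox: Bystander, loose: small square clear box with white lid, 38 x 38 x 21 mm, between gauge and stage. Origin at the centre of its underside.
- slidebox: Bystander, loose: grey slide storage box, 102 x 87 x 36 mm, at the far side. Origin at the centre of its underside.
- dish: Bystander, loose: shallow glass dish, 90 mm across, 16 mm high, at the far side. Origin at the centre of its underside.
- jar: Bystander, loose: open glass jar, 56 mm across, 75 mm tall, at the far side. Origin at the centre of its underside.
- tweezers: Bystander, loose: steel tweezers, about 125 mm long, 8 mm high, lying near the robot. Origin at the centre of its underside.
There are look-alikes about, which are no part of the job. Of the things like the stage, leave any that is orange or pink; of the rest the larger one is meant.

How it is judged:
On the way, in this order (a step that is already met when the one before it is completed fails the run):
1. the carrier is nipped between both jaws of the gauge (2 N or more on each) (contact force between carrier and jaw above 2 N and contact force between carrier and anvil above 2 N and angle between the x axis of carrier and the x axis of gauge, either way round below 0.05 rad), for 0.1 s.
2. the carrier is lifted clear of the gauge in the fingers (contact force between carrier and gauge below 0.05 N and contact force between carrier and stage below 0.05 N and contact force between the fingers and carrier above 0.5 N and height (world z) of carrier above 0.045 m), for 0.1 s.
At the end, for the whole second after the job is handed in: The carrier, still pinched, lies rib up and flush on the stage face (within 0.045 rad), length up the slope within 0.2 rad, centre within 12 mm of the window centre each way, pressing the plate 2 to 10 mm down (2 N or more), at rest; the fingers do not touch the stage (angle between the z axis of carrier and the z axis of face_center, either way round below 0.045 rad and angle between carrier's own z axis and vertical below 1 rad and angle between the x axis of carrier and the x axis of face_center, either way round below 0.2 rad and x of carrier in the frame of face_center between -0.012 and 0.012 m and y of carrier in the frame of face_center between -0.012 and 0.012 m and z of carrier in the frame of face_center between -0.004 and 0.004 m and value of joint plate between 0.002 and 0.01 m and contact force between carrier and stage above 2 N and contact force between the fingers and carrier above 2 N and contact force between the fingers and stage below 0.2 N and linear speed of carrier below 0.02 m/s); the arm keeps its last pose, push and grip.
It fails at once if the carrier is squeezed hard in the gauge (over 40 N) (contact force between carrier and jaw above 40 N or contact force between carrier and anvil above 40 N).
It fails at once if a bystander is moved more than 30 mm (distance of any of stain, slipbox, slidebox, dish, jar, tweezers from where it was at the start of the episode above 0.03 m).
It also fails if it takes over 48 s, if anything falls off the work surface, if the arm or the gripper's body presses on something with over 40 N, if the wrist force passes 120 N, or if a joint passes its speed limit or range.

### The arm

A 7-joint arm with a two-finger parallel gripper is mounted at the origin on the work surface. World frame = base frame: x ahead of the robot, y to its left, z up, the work surface at z = 0. Lengths are in m, angles in rad, forces in N, time in s.
With the tool pointing down it reaches from about 0.425 to 0.925 m from the base axis. Payload 6.8 kg.
Tool frame: the origin (TCP) lies at the very end of the fingers, on their centre line; the grasp point (between the pads) lies 19 mm behind it (r.tcp_to_grasp is the distance from the TCP to the grasp point, in m); z points along the fingers, y is the line along which they close (so a half turn about z gives the same grasp; the last joint's range is limited). The gripper opens to 85 mm and grips with 20 to 120 N. Pads are 22 mm wide; open, the fingers measure 114 mm over their backs; the gripper's body (76 mm by 85 mm) begins 54 mm behind the grasp point. The pads swing forward as they close: fully open they stand 13 mm farther back than shut.
Start: joints at [0.996, 0.477, 0.022, 1.555, -0.011, 1.109, -0.083], TCP at [0.304, -0.603, 0.198] pointing down, gripper open.
Joint ranges: [-2.96, 2.96], [-0.34, 2.1], [-1.41, 1.46], [0.24, 2.44], [-1.37, 4.51], [0.17, 1.92], [-2.96, 2.96]. Speed limits (rad/s): [2.39, 2.39, 3.14, 3.14, 3.14, 3.14, 3.14].

### API

Orientations are given as a rotation vector (axis times angle).
In Python, from bench import r gives the robot as it stands.
- The arm moves only by the tool step_arm, never from a script. Its argument "moves" is a list of rows, each a list of 7 numbers: the shift along the tool's x, y, z in mm, then the turn, a rotation vector about the tool's x, y, z in rad, then the finger opening in mm, from 0 to 85.4. A call has 1 to 8 rows; each row is the pose to reach, as a shift and turn from the pose commanded when the call began, along the tool's axes at that moment; what a row does not reach only later rows make up. A row lasts 1/10 s, in which the tool goes at most 50 mm and 8.59 degrees, less where a joint would pass 70% of its speed; a pose out of reach is approached as far as the arm can. A call with a gripper value outside its range is refused whole. The fingers move at their own pace and stop on an object; "grip_force" is the grip in N (left out, the last holds). Time passes only in rows, so rows that repeat a pose let the fingers close. It gives the time, the measured TCP pose, the force, the opening and the grip force at its end, in the units of the state.
- r.get_obs(): the state, without advancing time (a new reading comes with each control period).
- r.grab_frame(name): name is "scene" or "top" or "wrist"; returns a dict with "image" (400x640x3 uint8, red, green, blue), "depth" (400x640 float32, m along the optical axis (not along the pixel's ray), 0 where there is no reading), "mtx" (3x3 intrinsics, pixels), "k1" (the pictures are not rectified: a ray, as slopes to the right and down, at radius r is drawn at 1 + k1 r^2 times it, then the intrinsics apply), "rvec" (rotation vector, rad) and "tvec" (3), from world to camera coordinates, as OpenCV has them. Camera axes: x right, y down, z forward; pixel columns grow to the right and rows downward; lengths in m; the calibration is good to about 2 mm. A picture is of the moment at which its call begins.
- r.hand_in(): hands the job in; it is judged then, once.
The state is a dict: "clock": time; "joints": joint angles; "qvel": joint speeds; "tau": joint torques, N m; "tcp_pos": TCP position; "orientation": TCP orientation; "contact_force": force on the tool from outside, world axes, zero at the start; "moment": the same for the moment, N m; "grip_width": finger opening in m; "gripper_force": force on a finger pad.
Only numpy, scipy, OpenCV 4.12 (cv2) and the standard library are available. Lean on these libraries where they do the work, as an engineer would, in place of code of your own. Each camera call takes 0.05 s, during which the arm holds its last target. There are 200 camera calls.

## Working session

There is one attempt and no reset: what is moved stays moved. The work goes in short steps, Python scripts to look and compute and a tool call to move; the robot and the scene stay as the last step left them, time stands still between calls to the robot, and variables do not carry over. Pictures are saved under pics/ and viewed, at most 10 in all, crops included, and the job is handed in when it is done.

Besides the shell and the picture viewer there is one more tool, called after ">>>" as name(argument=value, ...) on one line, values as JSON. step_arm: Moves the arm, as the interface text tells. Its arguments: {"type":"object","properties":{"moves":{"type":"array","items":{"type":"array","items":{"type":"number"}}},"grip_force":{"type":"number"}},"required":["moves"]}

```bash
mkdir -p pics; cat > h.py <<'E'
import numpy as np, cv2, pickle
from scipy.spatial.transform import Rotation as R
def snap(r,n):
    f=r.grab_frame(n); pickle.dump(f,open(f'pics/{n}.pkl','wb')); cv2.imwrite(f'pics/{n}_raw.png',f['image'][:,:,::-1]); return f
def load(n): return pickle.load(open(f'pics/{n}.pkl','rb'))
def rays(f,px):
    px=np.atleast_2d(np.asarray(px,float)); d=(px-f['mtx'][:2,2])/[f['mtx'][0,0],f['mtx'][1,1]]
    u=d.copy()
    for _ in range(20): u=d/(1+f['k1']*(u**2).sum(1,keepdims=True))
    return np.c_[u,np.ones(len(u))]
def Rt(f): return R.from_rotvec(np.ravel(f['rvec'])).as_matrix(), np.ravel(f['tvec'])
def pts(f,px):  # by depth
    px=np.atleast_2d(px).astype(int); z=f['depth'][px[:,1],px[:,0]]; M,t=Rt(f)
    return (rays(f,px)*z[:,None]-t)@M
def plane(f,px,h):
    M,t=Rt(f); d=rays(f,px)@M; c=-t@M
    return c+d*((h-c[2])/d[:,2])[:,None]
def cloud(f):
    v,u=np.mgrid[0:400,0:640]; return pts(f,np.c_[u.ravel(),v.ravel()]).reshape(400,640,3)
def proj(f,X):
    M,t=Rt(f); c=np.atleast_2d(X)@M.T+t; u=c[:,:2]/c[:,2:]; u=u*(1+f['k1']*(u**2).sum(1,keepdims=True))
    return u*[f['mtx'][0,0],f['mtx'][1,1]]+f['mtx'][:2,2]
E
python3 - <<'E'
from bench import r
from h import *
a=[snap(r,n) for n in("top","scene")]
for f in a: 
    M,t=Rt(f); print(-t@M, f['mtx'][0,0],f['k1'])
print(r.get_obs())
E
```

```text
[0.32798425 0.04010027 1.49973396] 473.2073925854782 -0.12441260204990526
[0.87609247 0.51373839 0.79040914] 396.3309976714854 -0.08224703283532543
{'clock': 0.1, 'joints': array([ 0.99592809,  0.47771294,  0.02233733,  1.55633795, -0.01151928,
        1.10930754, -0.08308315]), 'qvel': array([-0.0011903 , -0.00103465,  0.00268627, -0.00306687,  0.00043692,
        0.00167062,  0.00040415]), 'tau': array([ 4.59991992e-03, -5.97768581e+01,  1.61397178e+00, -2.81956762e+01,
        1.28489966e-02,  5.04431926e-03, -3.96337759e-05]), 'tcp_pos': array([ 0.30348393, -0.60227309,  0.19683207]), 'orientation': array([-3.05488458e+00, -7.26247998e-01,  7.45124821e-04]), 'contact_force': array([-0.03535262, -0.05539552,  0.32813111]), 'moment': array([-0.03129478, -0.00493753,  0.036264  ]), 'gripper_force': 0.0, 'grip_width': 0.08506296557766722}
```

View pics/top_raw.png

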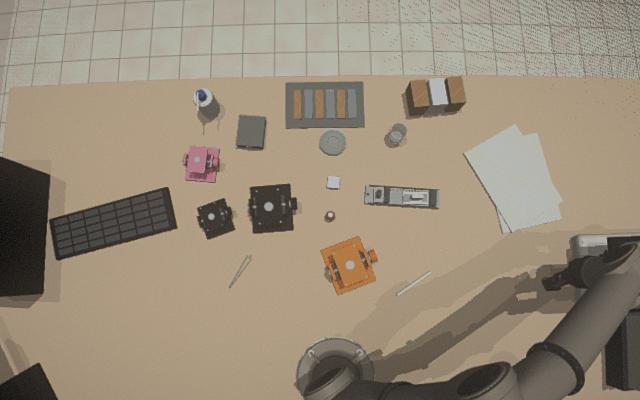

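View pics/scene_raw.png

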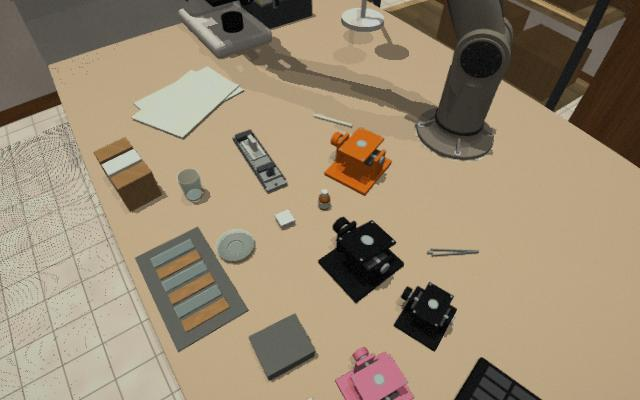

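Stage candidates in the top view are orange (349,265), pink (202,163), small black (215,218) and large black (271,208). The large black one fits the description. There is only one gauge, at (402,196). Next I'll take a close crop and measure.

```bash
python3 - <<'E'
from h import *
t=load('top');s=load('scene')
b=lambda f,x0,y0,w,h,k:cv2.resize(f['image'][y0:y0+h,x0:x0+w,::-1],None,fx=k,fy=k,interpolation=cv2.INTER_CUBIC)
A=b(t,240,170,200,75,4)[:, :800]; B=b(s,225,120,80,75,4); C=b(s,310,205,100,100,3)
o=np.zeros((600,800,3),np.uint8); o[:300]=A; o[300:600,:320]=B; o[300:600,320:620]=C
cv2.imwrite('pics/c1.png',o)
for n,f in(('top',t),('scene',s)):
    P=cloud(f); g=f['image'].max(2)
    if n=='top': print('stage pts',pts(f,[[268,207],[255,195],[282,195],[255,222],[280,222],[402,196],[376,195],[413,198]]))
    else: print(pts(f,[[367,240],[260,160],[252,143],[268,173]]))
    # stage face fit
    c=pts(f,[[268,207]] if n=='top' else [[367,240]])[0]
    m=(np.linalg.norm(P[...,:2]-c[:2],axis=2)<0.03)&(abs(P[...,2]-c[2])<0.03)
    Q=P[m]; q=Q.mean(0); nn=np.linalg.svd(Q-q)[2][2]; nn*=np.sign(nn[2]); print(n,len(Q),q,nn,np.degrees(np.arccos(nn[2])),'resid',((Q-q)@nn).std(),'updir',np.degrees(np.arctan2(-nn[1],-nn[0])))
E
```

```text
stage pts [[ 0.51666852  0.19318012  0.09232516]
 [ 0.55302765  0.23204198  0.09685052]
 [ 0.555218    0.15225212  0.07575267]
 [ 0.48022971  0.24329196  0.010795  ]
 [ 0.47201096  0.15801143  0.08181449]
 [ 0.55502824 -0.22363371  0.02251311]
 [ 0.55778611 -0.13971265  0.03298331]
 [ 0.54473888 -0.25394916  0.04509874]]
top 319 [0.51680082 0.19341244 0.09300906] [-0.25067807 -0.02431587  0.96776508] 14.587287026155174 resid 0.002939329772412292 updir 5.540378920712916
[[ 0.51938355  0.19659305  0.09610288]
 [ 0.55415558 -0.21370325  0.01412413]
 [ 0.55482619 -0.25025665  0.05026553]
 [ 0.56936067 -0.13979101  0.03549507]]
scene 462 [0.51986659 0.19689968 0.09531879] [-0.23423836 -0.01478188  0.97206681] 13.574193731582204 resid 0.0009683813626479706 updir 3.6109278186286873
```

View pics/c1.png

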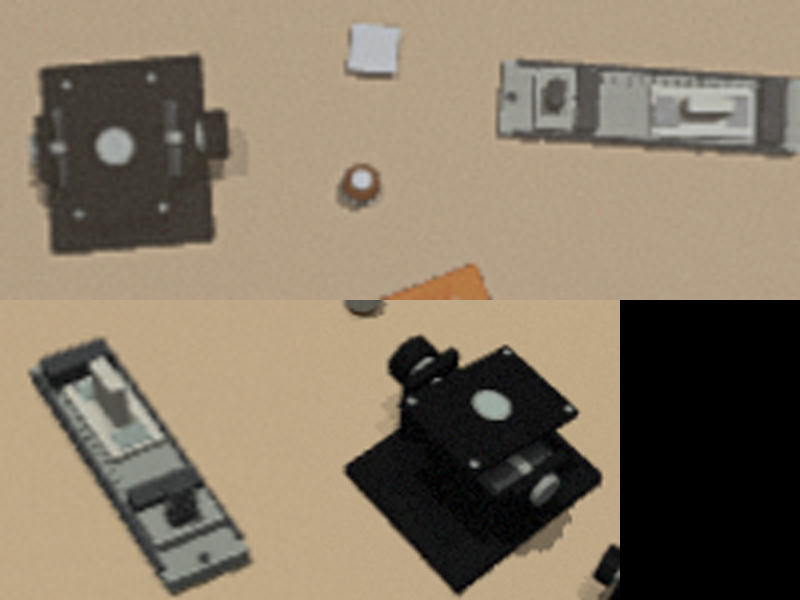

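The large black stage is confirmed: its face is high on the far (+x) side, and the round window is at top (268,207). The gauge's fixed jaw is on the right and its sliding jaw with the post at about (379,194), so gauge x is roughly world +y. Next I'll go above the gauge and look with the wrist camera.

```bash
cat >> h.py <<'E'
def go(r,pos,xdir,zdir=(0,0,-1)):
    """row (mm, rad) to bring TCP to pos with tool z=zdir and tool x nearest to +-xdir"""
    o=r.get_obs(); C=R.from_rotvec(o['orientation']).as_matrix()
    z=np.array(zdir,float); z/=np.linalg.norm(z); x=np.array(xdir,float); x-=z*(x@z); x/=np.linalg.norm(x)
    for s in (1,-1):
        T=np.c_[s*x,np.cross(z,s*x),z]
        print(s,np.round((np.array(pos)-o['tcp_pos'])@C*1000,1),np.round(R.from_matrix(C.T@T).as_rotvec(),3),'tool x',C[:,0].round(3))
E
python3 - <<'E'
from bench import r
from h import *
go(r,[.555,-.19,.30],[.054,1,0])
E
```

```text
1 [ 410.1 -255.1 -102.8] [-2.00e-03 -1.00e-03 -1.05e+00] tool x [ 0.893  0.45  -0.   ]
-1 [ 410.1 -255.1 -102.8] [-1.000e-03  2.000e-03  2.092e+00] tool x [ 0.893  0.45  -0.   ]
```

>>> step_arm(moves=[[410,-255,-103,0,0,-1.05,0],[410,-255,-103,0,0,-1.05,0],[410,-255,-103,0,0,-1.05,0],[410,-255,-103,0,0,-1.05,0],[410,-255,-103,0,0,-1.05,0],[410,-255,-103,0,0,-1.05,0],[410,-255,-103,0,0,-1.05,0],[410,-255,-103,0,0,-1.05,0]], grip_force=30)

```text
clock: 0.9
tcp_pos: [0.5078, -0.267, 0.2814]
orientation: [-2.276, -2.165, 0.0]
contact_force: [0.6, -1.4, -0.3]
grip_width: -0.0003
gripper_force: 0.0
```

```bash
python3 - <<'E'
from bench import r
print(r.get_obs()['joints'])
from h import *
go(r,[.555,-.19,.30],[.054,1,0])
E
```

```text
[ 0.6471753   0.26362076 -0.33342633  1.68026299  0.09129891  1.21340569
  0.24247654]
1 [ 79.3  43.3 -18.6] [-0.     0.     0.004] tool x [ 0.05   0.999 -0.   ]
-1 [ 79.3  43.3 -18.6] [-0.000e+00 -1.000e-03 -3.138e+00] tool x [ 0.05   0.999 -0.   ]
```

>>> step_arm(moves=[[40,22,-9,0,0,0,0],[79,43,-19,0,0,0,0],[79,43,-19,0,0,0,0],[79,43,-19,0,0,0,0]])

```text
clock: 1.3
tcp_pos: [0.555, -0.1911, 0.2999]
orientation: [-2.277, -2.164, 0.0]
contact_force: [-0.3, -0.7, -0.4]
grip_width: 0.0
gripper_force: 0.0
```

```bash
python3 - <<'E'
from bench import r
from h import *
f=snap(r,'wrist'); s=snap(r,'scene'); t=snap(r,'top'); M,c=Rt(f); print(-c@M,M[2], f['mtx'][0,0])
o=np.hstack([cv2.resize(f['image'],(800,500))]); cv2.imwrite('pics/w1.png',o[:,:,::-1])
P=cloud(f)
for lo,hi in((.046,.06),(.028,.036),(.016,.026),(.008,.0155)):
    m=(P[...,2]>lo)&(P[...,2]<hi)&(f['depth']>0)&(P[...,1]<-.05)&(P[...,1]>-.4)&(abs(P[...,0]-.555)<.06)
    n,L,st,ce=cv2.connectedComponentsWithStats(m.astype(np.uint8))
    for i in range(1,n):
        if st[i,4]>150: Q=P[L==i]; (a,b,g)=cv2.minAreaRect((Q[:,:2]*1000).astype(np.float32)); print(lo,st[i],ce[i].round(),np.round(Q[:,2].mean(),4),np.round(a,1),np.round(b,1),round(g,2))
E
```

```text
[ 0.55746794 -0.1257499   0.47513184] [-0.01246681 -0.26086951 -0.96529357] 354.5876301655597
0.046 [312 107  18  12 199] [321. 112.] 0.0527 [ 561.1 -145.6] [12.8 20.1] 86.76
0.046 [311 194  10  29 289] [315. 208.] 0.0546 [ 549.3 -262.4] [35.3 11.4] 86.97
0.028 [300 125  40  16 489] [319. 133.] 0.0291 [ 558.9 -171.4] [18.  49.2] 85.49
0.016 [301 100  44  26 818] [321. 113.] 0.022 [ 564.1 -147.2] [31.  54.5] 86.76
0.016 [ 301  170   30   61 1474] [316. 199.] 0.0191 [ 549. -263.] [84.9 39.6] 87.5
0.008 [ 295   78   51  165 3010] [320. 143.] 0.0131 [ 555.5 -214.4] [219.6  61. ] 85.53
```

View pics/w1.png

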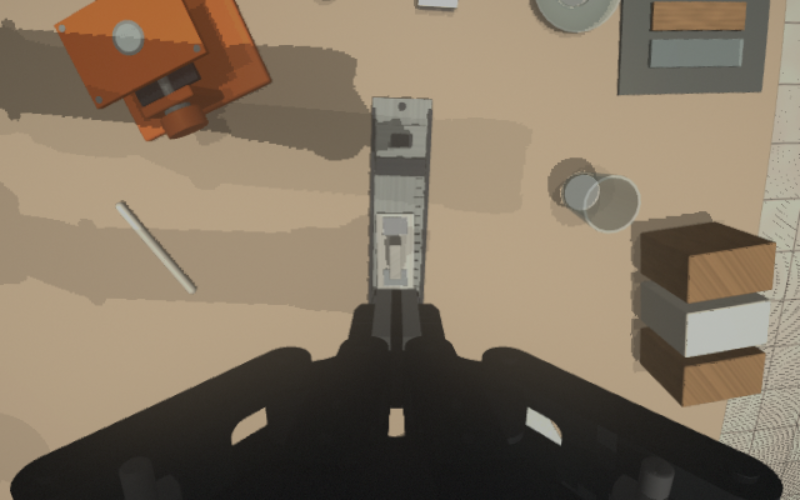

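The wrist view shows the carrier between the jaws: rib at 800px (397,258), jaw block at (399,165) and post at (400,140). The depth measurements match the known sizes. The post is at (0.561,-0.146), the carrier at (0.549,-0.263) and the gauge yaw is 86.8°. Next I go down behind the post.

>>> step_arm(moves=[[41,3,20,0,0,0,0],[81,5,50,0,0,0,0],[81,5,100,0,0,0,0],[81,5,150,0,0,0,0],[81,5,200,0,0,0,0],[81,5,240,0,0,0,0],[81,5,266,0,0,0,0],[81,5,266,0,0,0,0]])

```text
clock: 2.25
tcp_pos: [0.56, -0.1131, 0.0302]
orientation: [-2.279, -2.154, 0.009]
contact_force: [0.2, 0.3, 0.6]
grip_width: 0.0003
gripper_force: 0.0
```

>>> step_arm(moves=[[-10,0,0,0,0,0,0],[-20,0,0,0,0,0,0],[-30,0,0,0,0,0,0],[-38,0,0,0,0,0,0],[-44,0,0,0,0,0,0],[-48,0,0,0,0,0,0],[-48,0,0,0,0,0,0],[-48,0,0,0,0,0,0]])

```text
clock: 3.05
tcp_pos: [0.5615, -0.1592, 0.0342]
orientation: [-2.28, -2.161, -0.0]
contact_force: [0.0, 0.3, -0.6]
grip_width: -0.0
gripper_force: 0.0
```

>>> step_arm(moves=[[-2,0,0,0,0,0,0],[-4,0,0,0,0,0,0],[-6,0,0,0,0,0,0],[-7,0,0,0,0,0,0],[-7,0,0,0,0,0,0]])

```text
clock: 3.55
tcp_pos: [0.5611, -0.1668, 0.0341]
orientation: [2.281, 2.16, -0.0]
contact_force: [-0.6, 0.4, 0.0]
grip_width: 0.0001
gripper_force: 0.0
```

```bash
python3 - <<'E'
from bench import r
from h import *
f=snap(r,'top'); s=snap(r,'scene')
A=lambda f,x0,y0:cv2.resize(f['image'][y0:y0+80,x0:x0+80,::-1],(400,400),interpolation=cv2.INTER_CUBIC)
cv2.imwrite('pics/p1.png',np.hstack([A(f,362,156),A(s,220,120)]))
E
```

```text
(no output)
```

View pics/p1.png

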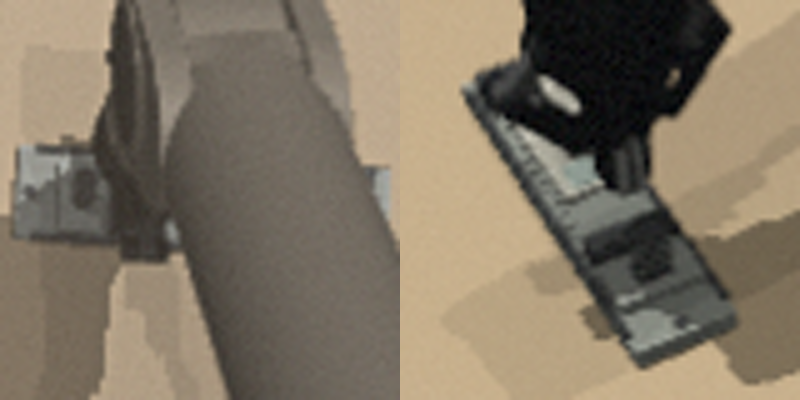

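```bash
python3 - <<'E'
from bench import r
from h import *
s=load('scene'); o=r.get_obs(); print(o['tcp_pos'],proj(s,o['tcp_pos']), proj(s,[[.561,-.1456,.054],[.561,-.176,.054],[.559,-.18,.03]]))
f=snap(r,'wrist'); P=cloud(f)
for n,P,f in(('w',P,f),('s',cloud(s),s)):
  for lo,hi in((.046,.06),(.016,.026),(.026,.036)):
    m=(P[...,2]>lo)&(P[...,2]<hi)&(f['depth']>0)&(P[...,1]<-.05)&(P[...,1]>-.4)&(abs(P[...,0]-.555)<.04)
    k,L,st,ce=cv2.connectedComponentsWithStats(m.astype(np.uint8))
    for i in range(1,k):
        if st[i,4]>40: Q=P[L==i]; (a,b,g)=cv2.minAreaRect((Q[:,:2]*1000).astype(np.float32)); print(n,lo,st[i],ce[i].round(),np.round(Q[:,2].mean(),4),np.round(a,1),np.round(b,1),round(g,2))
cv2.imwrite('pics/w2.png',f['image'][:,:,::-1])
E
```

```text
[ 0.56108944 -0.16650354  0.03417407] [[265.69378997 166.02807169]] [[269.07857757 165.43376234]
 [263.27459388 158.61428656]
 [264.00043823 163.83025651]]
w 0.046 [ 294  177   45   30 1234] [316. 191.] 0.0525 [ 561.2 -144.6] [12.8 20.7] 85.16
w 0.016 [261 121   8  34 128] [265. 136.] 0.0165 [ 534.3 -121.9] [18.   3.9] 85.02
w 0.016 [366 124   9  25  98] [370. 135.] 0.0165 [ 591.3 -124.2] [13.1  4. ] 84.92
w 0.016 [ 270  150   94   64 3973] [316. 179.] 0.022 [ 561.  -146.9] [32.9 50.2] 85.62
w 0.016 [262 157   7  43 153] [265. 179.] 0.0165 [ 532.6 -144.6] [24.1  3.5] 84.66
w 0.016 [364 156   8  19  72] [368. 165.] 0.0165 [ 590.  -140.1] [10.1  3.9] 85.69
w 0.016 [361 183   9  43 138] [365. 204.] 0.0165 [ 588.2 -162.8] [25.3  4. ] 85.13
w 0.016 [262 202   7  32  88] [265. 216.] 0.0165 [ 530.5 -168. ] [18.9  3.6] 84.81
w 0.016 [360 229   7  20  67] [363. 239.] 0.0164 [ 586.6 -183.5] [11.5  3.6] 88.19
w 0.016 [263 231   8  52 138] [267. 257.] 0.0165 [ 529.  -192.5] [33.4  3.9] 87.12
w 0.016 [358 253   8  21  70] [361. 263.] 0.0165 [ 585.4 -199.7] [13.5  3.9] 84.68
w 0.016 [311 327  13  22 210] [317. 336.] 0.0199 [ 556.  -248.5] [ 7.1 17.8] 0.58
w 0.026 [297 169  40   5 142] [316. 171.] 0.031 [ 561.7 -139. ] [ 1.4 20.1] 85.41
w 0.026 [ 269  211   93   35 2436] [314. 226.] 0.0288 [ 559.  -171.5] [18.5 50.2] 85.08
w 0.026 [310 341   7   8  48] [313. 345.] 0.0297 [ 553.9 -245.6] [1.7 3.6] 83.99
s 0.046 [266 164   9   7  44] [270. 167.] 0.0529 [ 561.4 -141.4] [19.6 13.2] 0.43
s 0.016 [233 136  53  54 425] [259. 164.] 0.0204 [ 555.9 -218.9] [232.4  60. ] 86.16
s 0.026 [257 161  19  12  82] [265. 166.] 0.0306 [ 560.2 -164.2] [31.4 49.5] 86.36
```

View pics/w2.png

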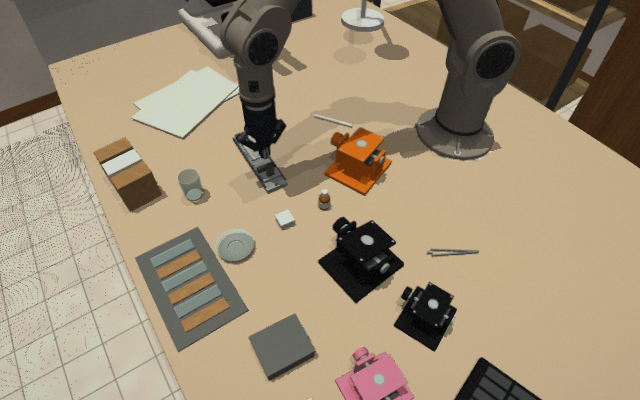

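```bash
python3 - <<'E'
from h import *
f=load('wrist'); im=f['image'].copy()
from bench import r
o=r.get_obs(); p=proj(f,o['tcp_pos'])[0]; print(p, o['tcp_pos'])
cv2.circle(im,tuple(int(v) for v in p),4,(255,0,0),1)
cv2.imwrite('pics/w3.png',im[:,:,::-1])
P=cloud(f)
for v in range(200,400,10): print(v,[tuple(P[v,u].round(3)) for u in (300,316,332)], f['image'][v,316])
E
```

```text
[318.13085741 223.67785427] [ 0.56110514 -0.16645392  0.03417993]
200 [(np.float64(0.554), np.float64(-0.148), np.float64(0.052)), (np.float64(0.561), np.float64(-0.148), np.float64(0.053)), (np.float64(0.568), np.float64(-0.148), np.float64(0.054))] [58 57 55]
210 [(np.float64(0.551), np.float64(-0.162), np.float64(0.023)), (np.float64(0.56), np.float64(-0.163), np.float64(0.022)), (np.float64(0.569), np.float64(-0.163), np.float64(0.022))] [62 62 58]
220 [(np.float64(0.551), np.float64(-0.166), np.float64(0.028)), (np.float64(0.56), np.float64(-0.166), np.float64(0.029)), (np.float64(0.569), np.float64(-0.167), np.float64(0.029))] [47 48 44]
230 [(np.float64(0.551), np.float64(-0.172), np.float64(0.028)), (np.float64(0.56), np.float64(-0.172), np.float64(0.029)), (np.float64(0.568), np.float64(-0.172), np.float64(0.029))] [46 45 43]
240 [(np.float64(0.554), np.float64(-0.155), np.float64(0.081)), (np.float64(0.561), np.float64(-0.156), np.float64(0.08)), (np.float64(0.567), np.float64(-0.157), np.float64(0.08))] [38 36 33]
250 [(np.float64(0.555), np.float64(-0.156), np.float64(0.0
[... 2174 characters left out ...]
, np.float64(-0.156), np.float64(0.146)), (np.float64(0.564), np.float64(-0.156), np.float64(0.147))] [25 25 26]
370 [(np.float64(0.557), np.float64(-0.156), np.float64(0.149)), (np.float64(0.561), np.float64(-0.156), np.float64(0.149)), (np.float64(0.564), np.float64(-0.156), np.float64(0.149))] [26 25 26]
380 [(np.float64(0.558), np.float64(-0.155), np.float64(0.152)), (np.float64(0.561), np.float64(-0.156), np.float64(0.152)), (np.float64(0.564), np.float64(-0.156), np.float64(0.152))] [24 25 25]
390 [(np.float64(0.558), np.float64(-0.156), np.float64(0.155)), (np.float64(0.561), np.float64(-0.156), np.float64(0.154)), (np.float64(0.564), np.float64(-0.156), np.float64(0.154))] [22 21 22]
```

View pics/w3.png

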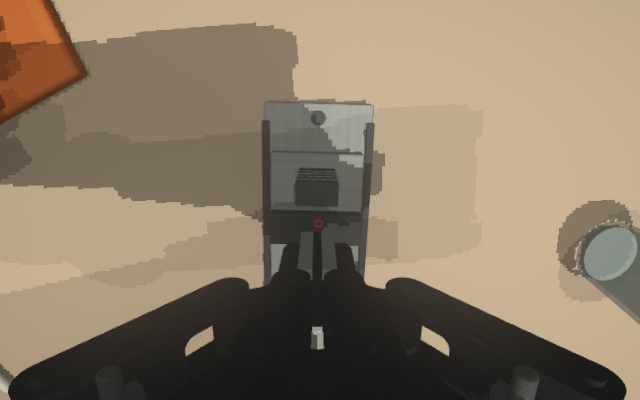

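The red dot marks the reported TCP at (318,224). The actual fingertips end near (318,237), well above the post. The depth readings put the tips about 40 mm short of the reported TCP, so the fingers passed over the post without touching it. I'll measure that offset.

```bash
python3 - <<'E'
from h import *
from bench import r
print(r.tcp_to_grasp,[a for a in dir(r) if a[0]!='_'])
f=load('wrist');P=cloud(f)
for v in range(228,245): print(v,[tuple(map(float,P[v,u].round(3))) for u in (306,312,318,324,330)])
s=load('scene'); Q=cloud(s)
m=(abs(Q[...,1]+.166)<.014)&(abs(Q[...,0]-.561)<.02)&(Q[...,2]>.045); z=np.sort(Q[m][:,2]); print('scene finger lowest z',z[:15],m.sum())
E
```

```text
0.0187 ['Unreachable', 'get_obs', 'grab_frame', 'hand_in', 'tcp_to_grasp']
228 [(0.554, -0.171, 0.028), (0.558, -0.171, 0.029), (0.561, -0.171, 0.029), (0.564, -0.171, 0.029), (0.567, -0.171, 0.029)]
229 [(0.554, -0.171, 0.03), (0.557, -0.172, 0.028), (0.561, -0.171, 0.03), (0.564, -0.172, 0.028), (0.567, -0.172, 0.028)]
230 [(0.554, -0.171, 0.03), (0.558, -0.172, 0.029), (0.561, -0.172, 0.028), (0.564, -0.172, 0.029), (0.567, -0.173, 0.029)]
231 [(0.556, -0.156, 0.071), (0.559, -0.156, 0.07), (0.561, -0.156, 0.07), (0.564, -0.157, 0.07), (0.566, -0.156, 0.071)]
232 [(0.556, -0.156, 0.072), (0.559, -0.156, 0.071), (0.561, -0.156, 0.073), (0.564, -0.156, 0.072), (0.566, -0.156, 0.073)]
233 [(0.556, -0.156, 0.073), (0.559, -0.156, 0.073), (0.561, -0.156, 0.074), (0.564, -0.156, 0.073), (0.566, -0.156, 0.073)]
234 [(0.557, -0.156, 0.075), (0.559, -0.155, 0.075), (0.561, -0.156, 0.074), (0.564, -0.156, 0.074), (0.566, -0.156, 0.075)]
235 [(0.557, -0.155, 0.076), (0.559, -0.156, 0.075), (0.561, -0.156, 0.075), (0.564, -0.156, 0.075), (0.566, -0.156, 0.076)]
236 [(0.557, -0.156, 0.076), (0
[... 581 characters left out ...]
0.08)]
241 [(0.557, -0.156, 0.081), (0.559, -0.156, 0.082), (0.561, -0.156, 0.082), (0.564, -0.156, 0.082), (0.566, -0.157, 0.081)]
242 [(0.557, -0.156, 0.083), (0.559, -0.156, 0.083), (0.561, -0.156, 0.082), (0.564, -0.156, 0.082), (0.566, -0.156, 0.082)]
243 [(0.557, -0.156, 0.083), (0.559, -0.156, 0.084), (0.561, -0.156, 0.084), (0.564, -0.156, 0.083), (0.566, -0.156, 0.084)]
244 [(0.557, -0.156, 0.084), (0.559, -0.156, 0.085), (0.561, -0.156, 0.084), (0.564, -0.156, 0.085), (0.566, -0.156, 0.085)]
scene finger lowest z [0.07033261 0.07118196 0.07174157 0.07242845 0.07263337 0.0737348
 0.07380286 0.0743228  0.07441879 0.07544477 0.0760648  0.07645253
 0.07654001 0.0769287  0.07799697] 551
```

Both the wrist and scene views put the true fingertip at z = 0.070 while 0.034 is reported. The tip is therefore 36 mm short of the reported TCP along the tool axis, and lateral agrees. I'll redo the approach with that offset.

>>> step_arm(moves=[[25,0,0,0,0,0,0],[53,0,0,0,0,0,0],[53,0,0,0,0,0,0],[53,0,18,0,0,0,0],[53,0,32,0,0,0,0],[53,0,36,0,0,0,0],[53,0,36,0,0,0,0]])

```text
clock: 4.4
tcp_pos: [0.5631, -0.1139, -0.0027]
orientation: [-2.28, -2.159, 0.002]
contact_force: [0.6, 0.8, 0.4]
grip_width: 0.0001
gripper_force: 0.0
```

>>> step_arm(moves=[[-10,0,0,0,0,0,0],[-20,0,0,0,0,0,0],[-28,0,0,0,0,0,0],[-34,0,0,0,0,0,0],[-40,0,0,0,0,0,0],[-45,0,0,0,0,0,0],[-48,0,0,0,0,0,0],[-48,0,0,0,0,0,0]])

```text
clock: 5.2
tcp_pos: [0.5613, -0.1623, -0.0018]
orientation: [2.281, 2.16, -0.0]
contact_force: [0.2, -0.9, 0.7]
grip_width: -0.0001
gripper_force: 0.0
```

>>> step_arm(moves=[[-1.5,0,0,0,0,0,0],[-3,0,0,0,0,0,0],[-4.5,0,0,0,0,0,0],[-5,0,0,0,0,0,0]])

```text
clock: 5.6
tcp_pos: [0.5611, -0.1665, -0.0019]
orientation: [-2.28, -2.161, -0.0]
contact_force: [-0.8, 1.4, -0.2]
grip_width: 0.0
gripper_force: 0.5
```

```bash
cat > jaw.py <<'E'
from bench import r
from h import *
f=snap(r,'wrist'); P=cloud(f)
for lo,hi in((.046,.058),(.026,.036),(.016,.024)):
    m=(P[...,2]>lo)&(P[...,2]<hi)&(f['depth']>0)&(P[...,1]<-.05)&(P[...,1]>-.4)&(abs(P[...,0]-.555)<.04)
    k,L,st,ce=cv2.connectedComponentsWithStats(m.astype(np.uint8))
    for i in range(1,k):
        if st[i,4]>200: Q=P[L==i]; (a,b,g)=cv2.minAreaRect((Q[:,:2]*1000).astype(np.float32)); print(lo,st[i],np.round(Q[:,2].mean(),4),np.round(a,1),np.round(b,1),round(g,2),'y',Q[:,1].min().round(4),Q[:,1].max().round(4))
E
python3 jaw.py
```

```text
0.046 [279 241  76  26 976] 0.0523 [ 560.6 -158. ] [ 5.8 27.2] 86.92 y -0.1616 -0.1549
0.026 [310 328  14  21 248] 0.029 [ 557.7 -214. ] [13.5  6.3] 87.72 y -0.2208 -0.2072
0.016 [250 188  10  50 204] 0.0164 [ 531.9 -152.9] [24.2  4. ] 86.24 y -0.1651 -0.1408
0.016 [367 208  14  79 335] 0.0165 [ 587.4 -173.7] [40.8  4.1] 85.77 y -0.1941 -0.1532
0.016 [262 243  25  44 660] 0.0214 [ 539.2 -178.1] [20.7 11.2] 85.04 y -0.1879 -0.1676
0.016 [348 244  20  40 429] 0.0213 [ 581.5 -179.2] [ 8.1 19.2] 15.29 y -0.189 -0.1708
```

The jaw is moving with the fingers; its face is at about -0.221. Continuing in small steps until I feel a push.

>>> step_arm(moves=[[-1,0,0,0,0,0,0],[-2,0,0,0,0,0,0],[-2,0,0,0,0,0,0]])

```text
clock: 5.95
tcp_pos: [0.5609, -0.1686, -0.0019]
orientation: [-2.281, -2.161, 0.0]
contact_force: [-1.0, 0.6, 0.7]
grip_width: -0.0003
gripper_force: 0.4
```

>>> step_arm(moves=[[-1,0,0,0,0,0,0],[-2,0,0,0,0,0,0],[-2,0,0,0,0,0,0]])

```text
clock: 6.25
tcp_pos: [0.5607, -0.1708, -0.0019]
orientation: [-2.281, -2.16, 0.0]
contact_force: [-1.1, 2.0, -0.0]
grip_width: 0.0002
gripper_force: 0.4
```

>>> step_arm(moves=[[-1,0,0,0,0,0,0],[-2,0,0,0,0,0,0],[-2,0,0,0,0,0,0]])

```text
clock: 6.55
tcp_pos: [0.5606, -0.1722, -0.0019]
orientation: [-2.28, -2.161, -0.0]
contact_force: [-1.2, 2.5, 2.2]
grip_width: -0.0002
gripper_force: 1.3
```

>>> step_arm(moves=[[-0.5,0,0,0,0,0,0],[-1,0,0,0,0,0,0],[-1,0,0,0,0,0,0]])

```text
clock: 6.85
tcp_pos: [0.5606, -0.1722, -0.0018]
orientation: [-2.279, -2.161, -0.001]
contact_force: [-1.3, 5.3, 1.7]
grip_width: 0.0
gripper_force: 2.6
```

The arm has stopped moving and the force is rising, so the carrier is nipped. A bit more for a clear push.

>>> step_arm(moves=[[-0.6,0,0,0,0,0,0],[-1,0,0,0,0,0,0],[-1,0,0,0,0,0,0],[-1,0,0,0,0,0,0]])

```text
clock: 7.25
tcp_pos: [0.5606, -0.1722, -0.0018]
orientation: [-2.278, -2.161, -0.002]
contact_force: [-1.7, 7.9, 2.2]
grip_width: 0.0003
gripper_force: 3.6
```

>>> step_arm(moves=[[8,0,0,0,0,0,0],[15,0,-10,0,0,0,20],[15,0,-60,0,0,0,60],[5,0,-110,0,0,0,85],[-20,-2,-150,0,0,0,85],[-40,-4,-180,0,0,0,85],[-40,-4,-180,0,0,0,85]])

```text
clock: 7.95
tcp_pos: [0.5568, -0.2195, 0.1841]
orientation: [2.279, 2.147, 0.004]
contact_force: [-0.3, 0.3, -1.0]
grip_width: 0.0847
gripper_force: 0.0
```

```bash
python3 jaw.py; python3 - <<'E'
from bench import r
from h import *
f=load('wrist'); cv2.imwrite('pics/w4.png',f['image'][:,:,::-1])
go(r,[.549,-.2667,.12],[.056,.998,0])
E
```

```text
0.046 [303 129  24  15 356] 0.0526 [ 557.2 -189.1] [12.2 20. ] 86.56 y -0.1954 -0.1826
0.046 [303 201  14  40 511] 0.0546 [ 547.9 -266.5] [35.8 11.9] 86.34 y -0.2843 -0.2485
0.026 [ 288  152   53   20 1006] 0.0289 [ 555.4 -216.2] [18.3 49.5] 85.64 y -0.2262 -0.2053
0.026 [288 251  49  21 955] 0.0307 [ 547. -319.] [21.4 49.4] 85.85 y -0.3308 -0.3067
0.016 [ 289  118   53   35 1366] 0.0219 [ 557.6 -191.9] [31.5 49.5] 85.42 y -0.2093 -0.1743
0.016 [ 289  171   48   81 2579] 0.0192 [ 551.4 -268.8] [83.4 49. ] 85.19 y -0.3113 -0.2253
1 [-49.8  -4.2  61.5] [ 0.005  0.003 -0.002] tool x [ 0.058  0.998 -0.003]
-1 [-49.8  -4.2  61.5] [ 0.005 -0.009  3.14 ] tool x [ 0.058  0.998 -0.003]
```

View pics/w4.png

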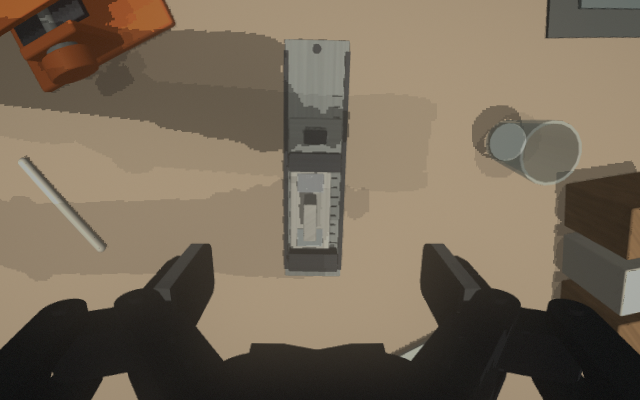

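The carrier sits snug between the jaws, with its rib at (309,215), i.e. world (0.548,-0.2665). Descending to grasp it.

>>> step_arm(moves=[[-25,-2,30,0,0,0,85],[-50,-5,60,0,0,0,85],[-50,-5,100,0,0,0,85],[-50,-5,140,0,0,0,85],[-50,-5,170,0,0,0,85],[-50,-5,188,0,0,0,85],[-50,-5,192,0,0,0,85],[-50,-5,192,0,0,0,85]])

```text
clock: 8.8
tcp_pos: [0.5463, -0.2628, -0.0146]
orientation: [-2.278, -2.16, 0.001]
contact_force: [0.9, 0.0, 0.5]
grip_width: 0.085
gripper_force: 0.0
```

```bash
python3 - <<'E'
from bench import r
from h import *
go(r,[.548,-.2665,-.010],[.058,.998,0])
E
```

```text
1 [-3.5  1.9 -4.6] [-0.002 -0.001  0.005] tool x [0.053 0.999 0.001]
-1 [-3.5  1.9 -4.6] [ 1.000e-03 -3.000e-03 -3.137e+00] tool x [0.053 0.999 0.001]
```

>>> step_arm(moves=[[-3.5,2,-4.6,0,0,0.005,85],[-3.5,2,-4.6,0,0,0.005,50],[-3.5,2,-4.6,0,0,0.005,20],[-3.5,2,-4.6,0,0,0.005,5],[-3.5,2,-4.6,0,0,0.005,5],[-3.5,2,-4.6,0,0,0.005,5],[-3.5,2,-4.6,0,0,0.005,5],[-3.5,2,-4.6,0,0,0.005,5]], grip_force=50)

```text
clock: 9.6
tcp_pos: [0.5485, -0.2673, -0.009]
orientation: [-2.286, -2.155, 0.0]
contact_force: [-1.1, 0.8, 4.0]
grip_width: 0.0116
gripper_force: 49.2
```

>>> step_arm(moves=[[0,0,-5,0,0,0,5],[0,0,-15,0,0,0,5],[0,0,-40,0,0,0,5],[0,0,-75,0,0,0,5],[0,0,-110,0,0,0,5],[0,0,-150,0,0,0,5],[0,0,-170,0,0,0,5],[0,0,-170,0,0,0,5]])

```text
clock: 10.4
tcp_pos: [0.551, -0.2685, 0.1652]
orientation: [2.281, 2.15, 0.004]
contact_force: [0.4, 0.2, -1.4]
grip_width: 0.0111
gripper_force: 48.7
```

```bash
python3 - <<'E'
from bench import r
from h import *
s=snap(r,'scene'); t=snap(r,'top'); print(r.get_obs()['joints'],r.get_obs()['contact_force'])
A=lambda f,x0,y0,w:cv2.resize(f['image'][y0:y0+w,x0:x0+w,::-1],(400,400),interpolation=cv2.INTER_CUBIC)
cv2.imwrite('pics/s5.png',np.hstack([A(s,190,60,120),A(s,310,200,100)]))
# stage face: dark plate in scene view, plane fit by depth, window by bright blob
P=cloud(s); c=np.array([.5195,.1966,.096]); d=P-c
m=(np.linalg.norm(d[...,:2],axis=2)<.08)&(s['depth']>0)
n=np.array([-.234,-.015,.972]); 
for k in range(5):
    mm=m&(abs(d@n)<.004); Q=P[mm]; q=Q.mean(0); n=np.linalg.svd(Q-q,full_matrices=False)[2][2]; n*=np.sign(n[2]); d=P-q
Q=P[mm]; L=cv2.connectedComponentsWithStats(mm.astype(np.uint8)); i=1+L[2][1:,4].argmax(); Q=P[L[1]==i]
q=Q.mean(0); n=np.linalg.svd(Q-q,full_matrices=False)[2][2]; n*=np.sign(n[2])
print('plane',len(Q),q,n,'tilt',np.degrees(np.arccos(n[2])),'up',np.degrees(np.arctan2(-n[1],-n[0])),((Q-q)@n).std())
u=np.array([-n[0],-n[1],0]);u/=np.linalg.norm(u);x=u-n*(u@n);x/=np.linalg.norm(x);y=np.cross(n,x)
b=np.c_[(Q-q)@x,(Q-q)@y]*1000; (a,w,g)=cv2.minAreaRect(b.astype(np.float32)); print('rect',a,w,g,'centre',q+(x*a[0]+y*a[1])/1000)
g=s['image'].min(2); wm=(L[1]==i)&(g>100); wl=cv2.connectedComponentsWithStats(wm.astype(np.uint8)); j=1+wl[2][1:,4].argmax(); px=wl[3][j]; print('win',px,wl[2][j])
M,tt=Rt(s); D=(rays(s,px)@M)[0]; C=-tt@M; print('window',C+D*(((q-C)@n)/(D@n)))
# top view window
g=t['image'].min(2)[195:220,255:285]; wl=cv2.connectedComponentsWithStats((g>110).astype(np.uint8)); j=1+wl[2][1:,4].argmax(); px=wl[3][j]+[255,195]; M,tt=Rt(t); D=(rays(t,px)@M)[0]; C=-tt@M; print('top win',px,wl[2][j],C+D*(((q-C)@n)/(D@n)))
E
```

```text
[ 0.63545453  0.43420345 -0.37362063  1.73389667  0.18309312  1.00721803
  0.13611835] [-0.2702583  -0.12636096 -1.55505292]
plane 1403 [0.52316909 0.19676531 0.09587838] [-0.23028582 -0.01323272  0.97303306] tilt 13.33626728467326 up 3.288721427399193 0.0011542593632024914
rect (-3.5980224609375, -1.4204750061035156) (114.0570068359375, 77.11714172363281) 0.5262709259986877 centre [0.51975535 0.19514633 0.09504843]
win [366.60869565 239.55434783] [361 235  12  10  92]
window [0.51867645 0.19464954 0.09478634]
top win [268.19402985 206.11940299] [ 9  7  9  9 67] [0.51899018 0.19232921 0.09482903]
```

View pics/s5.png

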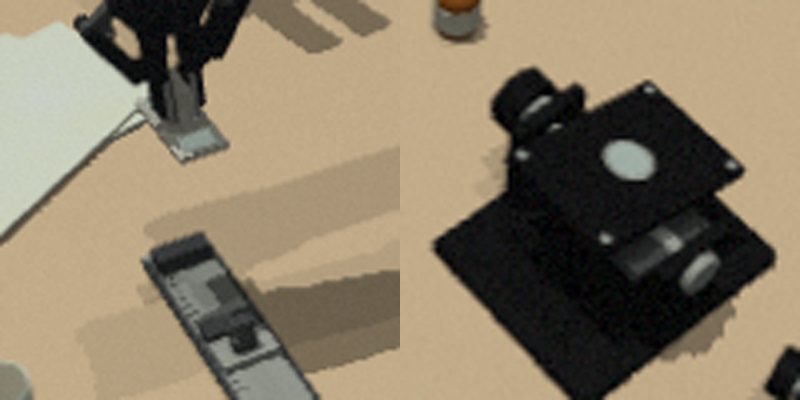

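The carrier has been lifted clear with its rib in the fingers. The stage window is at (0.519,0.194,0.095), the tilt is 13.3° and up-slope is 3.3° from world x. The window height matches the 70 + 25·cos tilt rule. Next is a hover 60 mm off the face.

```bash
cat > st.py <<'E'
import sys
from bench import r
from h import *
n=np.array([-.2303,-.0132,.9730]); n/=np.linalg.norm(n); W=np.array([.5188,.1936,.0948]); X=np.array([.973,.056,.231])
h=float(sys.argv[1])
go(r,W+n*(h+13-36)/1000,X,-n)
E
python3 st.py 60
```

```text
1 [457.7 -65.3  29.9] [-0.169  0.19   1.447] tool x [ 0.059  0.998 -0.   ]
-1 [457.7 -65.3  29.9] [-0.196 -0.174 -1.679] tool x [ 0.059  0.998 -0.   ]
```

>>> step_arm(moves=[[40,-5,0,0,0,0.1,5],[80,-10,0,0,0,0.25,5],[125,-18,0,0,0,0.4,5],[170,-25,0,0,0,0.55,5],[215,-33,0,0,0,0.7,5],[260,-40,0,0,0,0.8,5],[300,-45,0,0,0,0.9,5],[300,-45,0,0,0,0.9,5]])

```text
clock: 11.3
tcp_pos: [0.5195, 0.0419, 0.1595]
orientation: [-2.989, -0.956, 0.003]
contact_force: [0.4, -0.6, -1.0]
grip_width: 0.0115
gripper_force: 48.8
```

```bash
python3 st.py 60; python3 -c "
from bench import r; print(r.get_obs()['joints'])"
```

```text
1 [  80.3 -128.4   29.1] [-0.069  0.228  0.559] tool x [ 0.814  0.58  -0.001]
-1 [  80.3 -128.4   29.1] [-0.302 -0.091 -2.565] tool x [ 0.814  0.58  -0.001]
[ 0.09005507  0.29197363 -0.34227285  1.94012611  0.11664928  0.93069036
 -1.26037087]
```

>>> step_arm(moves=[[20,-32,0,-0.017,0.057,0.14,5],[40,-64,5,-0.035,0.114,0.28,5],[60,-96,15,-0.052,0.171,0.42,5],[80,-128,29,-0.069,0.228,0.559,5],[80,-128,29,-0.069,0.228,0.559,5],[80,-128,29,-0.069,0.228,0.559,5],[80,-128,29,-0.069,0.228,0.559,5]])

```text
clock: 12.0
tcp_pos: [0.5123, 0.1846, 0.1305]
orientation: [-3.118, -0.083, -0.364]
contact_force: [0.1, -0.3, -0.3]
grip_width: 0.0115
gripper_force: 48.9
```

```bash
python3 st.py 60; python3 - <<'E'
from bench import r
from h import *
s=snap(r,'scene'); w=snap(r,'wrist')
A=cv2.resize(s['image'][150:300,290:440,::-1],(400,400),interpolation=cv2.INTER_CUBIC)
B=cv2.resize(w['image'][:,120:520,::-1],(400,400)); cv2.imwrite('pics/s6.png',np.hstack([A,B]))
n=np.array([-.2303,-.0132,.9730]); n/=np.linalg.norm(n); W=np.array([.5188,.1936,.0948]); X=np.array([.973,.056,.231]); X-=n*(X@n);X/=np.linalg.norm(X);Y=np.cross(n,X)
for nm,f in(('scene',s),('wrist',w)):
    P=cloud(f); q=np.stack([(P-W)@X,(P-W)@Y,(P-W)@n],-1)*1000
    m=(abs(q[...,0])<70)&(abs(q[...,1])<50)&(q[...,2]>50)&(q[...,2]<76)&(f['depth']>0)
    L=cv2.connectedComponentsWithStats(m.astype(np.uint8)); i=1+L[2][1:,4].argmax(); Q=q[L[1]==i]
    print(nm,len(Q),'zmed',np.median(Q[:,2]),'rect',cv2.minAreaRect(Q[:,:2].astype(np.float32)),Q.min(0).round(1),Q.max(0).round(1))
    k=abs(Q[:,2]-np.median(Q[:,2]))<5; c,*_=np.linalg.lstsq(np.c_[Q[k][:,:2],np.ones(k.sum())],Q[k][:,2],rcond=None); print('slope',c)
E
```

```text
1 [-1.5 -8.6 -0.7] [ 0.006  0.001 -0.003] tool x [0.972 0.053 0.23 ]
-1 [-1.5 -8.6 -0.7] [ 1.000e-03 -9.000e-03  3.138e+00] tool x [0.972 0.053 0.23 ]
scene 429 zmed 65.92087318989857 rect ((3.488880157470703, -8.170049667358398), (40.77741241455078, 87.319091796875), 89.3883285522461) [-40.  -28.8  59.1] [47.  12.3 75.9]
slope [-9.72200084e-03 -4.28958695e-02  6.57602930e+01]
wrist 7319 zmed 65.12406210340451 rect ((23.54543113708496, -9.77292251586914), (40.340206146240234, 41.75645446777344), 89.59812927246094) [  2.8 -30.   59.1] [44.5 10.5 76. ]
slope [-1.24166134e-03 -6.51265330e-03  6.50697200e+01]
```

View pics/s6.png

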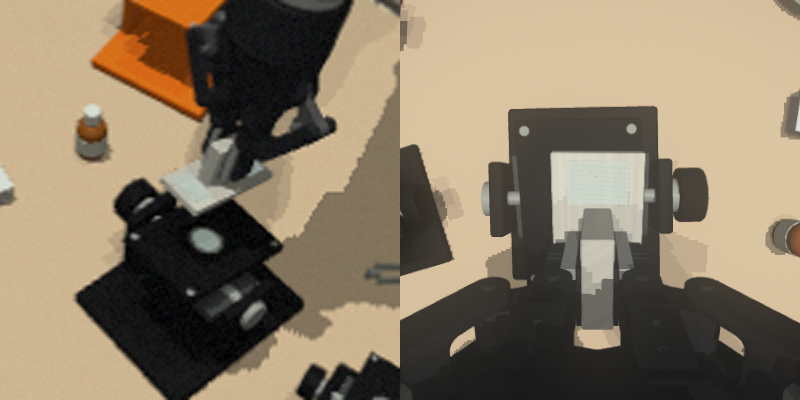

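The scene crop shows the carrier hovering parallel over the window, which is at (205,240). Its top measures 65.5 mm off the face (66 expected), and the slope residual is about 0.006. Correcting laterally and coming down.

>>> step_arm(moves=[[-2,-9,0,0.006,0,-0.003,5],[-2,-9,15,0.006,0,-0.003,5],[-2,-9,30,0.006,0,-0.003,5],[-2,-9,42,0.006,0,-0.003,5],[-2,-9,48,0.006,0,-0.003,5],[-2,-9,50,0.006,0,-0.003,5],[-2,-9,50,0.006,0,-0.003,5]])

```text
clock: 12.8
tcp_pos: [0.5227, 0.1946, 0.0826]
orientation: [-3.111, -0.084, -0.367]
contact_force: [-0.4, 0.6, -0.1]
grip_width: 0.0112
gripper_force: 48.9
```

```bash
python3 st.py 9;  cat > chk.py <<'E'
from bench import r
from h import *
s=snap(r,'scene'); w=snap(r,'wrist')
n=np.array([-.2303,-.0132,.9730]); n/=np.linalg.norm(n); W=np.array([.5188,.1936,.0948]); X=np.array([.973,.056,.231]); X-=n*(X@n);X/=np.linalg.norm(X);Y=np.cross(n,X)
for nm,f in(('scene',s),('wrist',w)):
    P=cloud(f); q=np.stack([(P-W)@X,(P-W)@Y,(P-W)@n],-1)*1000
    m=(abs(q[...,0])<60)&(abs(q[...,1])<45)&(f['image'].min(2)>90)&(q[...,2]<22)&(q[...,2]>-6)&(f['depth']>0)
    m=cv2.morphologyEx(m.astype(np.uint8),cv2.MORPH_OPEN,np.ones((2,2),np.uint8))
    L=cv2.connectedComponentsWithStats(m); i=1+L[2][1:,4].argmax(); Q=q[L[1]==i]; Q=Q[abs(Q[:,2]-np.median(Q[:,2]))<4]
    c,*_=np.linalg.lstsq(np.c_[Q[:,:2],np.ones(len(Q))],Q[:,2],rcond=None)
    d=(abs(q[...,0])<54)&(abs(q[...,1])<37)&(f['image'].max(2)<70)&(abs(q[...,2])<9); D=q[d]
    print(nm,len(Q),'top z',np.median(Q[:,2]).round(2),cv2.minAreaRect(Q[:,:2].astype(np.float32)),Q.min(0).round(1),Q.max(0).round(1),'slope',c.round(4),'face z',np.median(D[:,2]).round(2),len(D))
o=r.get_obs(); print('F.n',o['contact_force']@n,o['contact_force'],o['moment'])
E
python3 chk.py
```

```text
1 [-1.   0.8  1.2] [-0.001 -0.002 -0.004] tool x [0.971 0.052 0.233]
-1 [-1.   0.8  1.2] [-3.000e-03  2.000e-03  3.138e+00] tool x [0.971 0.052 0.233]
scene 229 top z 16.98 ((23.008054733276367, 2.7413206100463867), (36.962806701660156, 46.4572639465332), 89.85002136230469) [ -0.2 -15.8  13. ] [46.3 21.2 20.7] slope [-9.50000e-03 -1.90000e-02  1.73629e+01] face z 0.1 594
wrist 6851 top z 16.08 ((22.339420318603516, 0.026441574096679688), (39.63273239135742, 41.71284866333008), 89.68778228759766) [  1.4 -19.8  13.5] [43.3 19.9 20.1] slope [8.70000e-03 1.90000e-03 1.58664e+01] face z -1.25 4600
F.n -0.9859729670441273 [-0.74880726 -0.09523154 -1.19183084] [-0.0253497   0.32827364  0.04406897]
```

>>> step_arm(moves=[[-1,0,4,0,-0.002,-0.004,5],[-1,0,7,0,-0.002,-0.004,5],[-1,0,10,0,-0.002,-0.004,5],[-1,0,12,0,-0.002,-0.004,5],[-1,0,12,0,-0.002,-0.004,5]])

```text
clock: 13.4
tcp_pos: [0.5244, 0.1947, 0.0706]
orientation: [-3.111, -0.09, -0.364]
contact_force: [-1.8, -0.8, 2.2]
grip_width: 0.0114
gripper_force: 49.3
```

```bash
python3 chk.py; python3 st.py 0
```

```text
scene 232 top z 4.87 ((19.93320655822754, 2.7850189208984375), (38.065711975097656, 50.157657623291016), 89.90776824951172) [ -5.1 -16.3   1. ] [45.  21.8  8.6] slope [-0.     -0.0227  4.9195] face z -1.38 541
wrist 6857 top z 3.75 ((21.416038513183594, 0.06088829040527344), (39.71372604370117, 41.49713134765625), 89.76427459716797) [  0.6 -19.9   1.2] [42.1 20.   7.8] slope [6.1000e-03 9.0000e-04 3.6075e+00] face z -2.62 5411
F.n 1.812924001033155 [-2.13998688  0.18040166  1.35910909] [-0.11551449  0.35813094 -0.01444592]
1 [ 0.   0.8 -1.7] [-0.001 -0.     0.   ] tool x [0.971 0.056 0.231]
-1 [ 0.   0.8 -1.7] [ 0.000e+00 -2.000e-03 -3.141e+00] tool x [0.971 0.056 0.231]
```

Contact made, with the plate about 1.5 mm down and the carrier centred within 1–2 mm. Pressing further.

>>> step_arm(moves=[[0,0,1,0,0,0,5],[0,0,2,0,0,0,5],[0,0,3,0,0,0,5],[0,0,4.5,0,0,0,5],[0,0,4.5,0,0,0,5],[0,0,4.5,0,0,0,5]])

```text
clock: 14.1
tcp_pos: [0.5254, 0.1949, 0.0664]
orientation: [-3.111, -0.09, -0.364]
contact_force: [-2.7, -0.5, 4.7]
grip_width: 0.0112
gripper_force: 49.9
```

```bash
python3 chk.py; python3 st.py 0
```

```text
scene 222 top z 0.77 ((20.78753662109375, 2.638904571533203), (36.878990173339844, 49.22300720214844), 89.48081970214844) [ -3.7 -15.8  -3. ] [45.5 21.2  4.8] slope [ 0.0041 -0.0161  0.6103] face z -5.54 525
wrist 6845 top z -0.57 ((21.479276657104492, 0.022420883178710938), (39.723472595214844, 41.14400863647461), 89.92816925048828) [  0.9 -19.9  -3.3] [42.  19.9  3.6] slope [ 0.009   0.0022 -0.7654] face z -6.88 5373
F.n 6.072701639773414 [-3.73869021 -0.88445805  5.34411952] [-0.16237809  0.47303836 -0.04747584]
1 [ 0.1  0.9 -6.1] [-0.001 -0.     0.   ] tool x [0.971 0.056 0.231]
-1 [ 0.1  0.9 -6.1] [ 1.000e-03 -2.000e-03 -3.141e+00] tool x [0.971 0.056 0.231]
```

The plate has sunk about 5.6 mm at 6 N. The carrier top is 6.3 mm above the face (it is 6 mm thick), so it is flush and centred. Settling, then handing in.

>>> step_arm(moves=[[0,0,-0.3,0,0,0,5],[0,0,-0.3,0,0,0,5],[0,0,-0.3,0,0,0,5],[0,0,-0.3,0,0,0,5],[0,0,-0.3,0,0,0,5]])

```text
clock: 14.7
tcp_pos: [0.5254, 0.1948, 0.0666]
orientation: [-3.111, -0.09, -0.364]
contact_force: [-2.9, -1.5, 5.2]
grip_width: 0.0113
gripper_force: 49.9
```

```bash
python3 -c "
from bench import r
print(r.get_obs()['contact_force'],r.get_obs()['gripper_force']); print(r.hand_in())"
```

```text
[-2.92493417 -1.53374599  5.21194948] 49.879236817359924
the job is handed in; nothing more can be done
None
```

I handed the job in at about 14.7 s, with no pass/fail result returned: the carrier was nipped at about 8 N, then lifted by its rib, and is held flush and centred on the large black stage, with the plate about 5 mm down at roughly 6 N and the grip still on.

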